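Mark the third gap of the spice rack and push the pepper pot into it

ROBOT

A 6-joint arm with a two-finger parallel gripper is mounted at the origin on a cart in front of the work surface, level with it; the furniture and walls round the work are solid. World frame = base frame: x ahead of the robot, y to its left, z up, the work surface at z = 0. Lengths are in m, angles in degrees, forces in N, time in s.
With the tool pointing down it reaches from about 0.4 to 0.825 m from the base axis. Payload 7 kg.
Tool frame: the origin (TCP) lies between the finger pads; the fingertips stand 19 mm ahead of it and the grasp point (between the pads) is the TCP (r.finger_overhang is the distance from the TCP to the fingertips, in m); z points along the fingers, y is the direction in which the jaws open and shut (so a half turn about z gives the same grasp; the last joint's range is limited). The gripper opens to 88 mm and grips with 3 to 60 N. Pads are 19 mm wide; open, the fingers measure 130 mm over their backs; the gripper's body (78 mm by 193 mm) begins 47 mm behind the grasp point.
Start: joints at [-52.133, 20.546, 0.682, 0, -70.136, -16.507], TCP at [0.246, -0.629, 0.246] pointing down, gripper open.
Joint ranges: [-176.03, 176.03], [-82.01, 121.73], [-58.28, 71.71], [-173.87, 95.51], [-174.79, -0.11], [-173.66, 173.66]. Speed limits (degrees/s): [136.94, 136.94, 172.46, 180, 180, 180].

INTERFACE

Orientations are given as [roll, pitch, yaw] about the fixed x, y, z axes, in that order (R = Rz(yaw) Ry(pitch) Rx(roll)).
In Python, from plant import r, optics gives the robot as it stands. The module is installed in compiled form; this text tells all that it offers.
- The arm moves only by the tool step_arm, never from a script. Its argument "increments" is a list of rows, each an object of numbers: "tx", "ty", "tz": the shift along the world's x, y, z in mm; "ax", "ay", "az": the turn, a rotation vector about the world's x, y, z in degrees; "claw": the gripper command: -1 is shut, 1 is fully open, values between are in proportion. In form: [{"tx": .., "ty": .., "tz": .., "ax": .., "ay": .., "az": .., "claw": ..}, ...]. A call has 1 to 12 rows; each row shifts and turns the commanded pose from where the row before left it; what a row does not reach is not made up. A row lasts 1/10 s, in which the tool goes at most 50 mm and 8.59 degrees, less where a joint would pass 70% of its speed; a pose out of reach is approached as far as the arm can. A call with a gripper value outside its range is refused whole. The fingers move at their own pace and stop on an object; "newtons" is the grip in N (left out, the last holds). Time passes only in rows, so rows that do not move let the fingers close. It gives the time, the measured TCP pose, the force and the opening at its end, in the units of the state.
- r.get_state(): the state, without advancing time (a new reading comes with each control period).
- optics.capture(name): name is "scene" or "top" or "wrist"; returns a dict with "image" (384x512x3 uint8, blue, green, red), "depth" (384x512 float32, m along the optical axis (not along the pixel's ray), 0 where there is no reading), "fx", "fy", "cx", "cy" (pixels), "R" (3x3) and "t" (3): a world point X has camera coordinates R X + t. Camera axes: x right, y down, z forward; pixel columns grow to the right and rows downward; lengths in m; the calibration is good to about 2 mm. A picture is of the moment at which its call begins.
- r.close_job(): hands the job in, once; it reports no verdict.
The state is a dict: "time_s": time; "joints": joint angles; "qd": joint speeds; "joint_torque": joint torques, N m; "tcp_pos": TCP position; "eef_rot": TCP orientation; "contact_force": force on the tool from outside, world axes, zero at the start; "moment": the same for the moment, N m; "gripper_width": finger opening in m.
Only numpy, scipy, OpenCV 4.12 (cv2) and the standard library are available. Lean on these libraries where they do the work, as an engineer would, in place of code of your own. Each camera call takes 0.05 s, during which the arm holds its last target. There are 200 camera calls.

TASK

The spice rack has four gaps; count them from the end whose post carries the round ball knob. With a fingertip, first slide the clip along the rail until it stands over the middle of the third gap, then push the pepper pot across the counter into that same third gap until it stands against the back board. Only push: do not lift or tip the pot, leave the other things where they are, and finish with the clip still over the third gap.

Things in the scene. Friction and masses are not known exactly. Their poses are not given: they have to be found in the camera images.
- rack: Fixed light-wood rack, 251 mm long. Origin: mid-length, on the counter; +x into the gaps, +y to its left end seen from the open front. Five 4.5 mm dividers at y = -123, -61.5, 0, 61.5, 123 mm, x = -24 to 20 mm, 36 mm high (42 behind x = -4), leave four 57 mm gaps, centres y = -92.25, -30.75, 30.75, 92.25 mm, open in front and above, the counter as floor. Back board: front face x = 20 mm, 50 mm high.
- rail_mid (a point): Middle of the rack's steel rail: rack x = 34, y = 0, 60 mm above the counter. The rail is 8 mm thick, runs along rack y just behind the back board (8 mm thick) and ends in two wooden posts, 15 mm thick with tops 68 mm high, at rack y = -123 and 123 mm.
- ball_knob: Light-wood ball, 28 mm across, fixed on top of one of the rack's two end posts (either end); it marks the end from which the gaps are counted. Origin on top of the post, 68 mm above the counter; ball top at 94 mm.
- flat_cap: Flat light-wood disc, 16 mm across and 3 mm thick, fixed on top of the other end post. Origin on top of the post.
- clip (a joint): Position in m of the grey label clip along the rack's rail: rack y of its middle; grows toward the rack's +y end, travel -0.085 to 0.085. It starts near the +y end, slides with about 1 N and stays where it is left.
- clip_tab (a point): Point on the grey clip's upright tab, 114 mm above the counter and 2 mm below the tab's tip, on the tab's centre line. The tab is 14 mm wide along the rail and 7 mm thick and rises from 68 to 116 mm above the counter; below it is the clip's body, 20 mm along the rail, 18 mm thick, 52 to 68 mm high.
- pot: Small round pepper pot with a black lid, loose, standing upright on the counter in front of the rack: 50 mm diameter, 74 mm high, about 0.12 kg. Origin: centre of its underside, z up. Its lid is fixed to it. Against the back board its centre is at rack x = -4 mm, and its front stands out 5 mm before the dividers.
- salt: Bystander: salt shaker, 44 mm diameter, 90 mm high, loose, behind the rack. Origin: centre of underside.
- spice: Bystander: white-capped spice jar, 47 mm diameter, 98 mm high, stuck to the counter behind the rack. Origin: centre of underside.
- sauce: Bystander: small sauce bottle, 40 mm diameter, 147 mm high, loose, on the counter before the white tray. Origin: centre of underside.

How it is judged (in metres and radians):
On the way, in this order (a step that is already met when the one before it is completed fails the run):
1. the clip stands over the third gap, counted from the ball knob, with the pot not yet in it (((y of ball_knob in the frame of rack above 0 m and value of joint clip between -0.0417 and -0.0198 m) or (y of ball_knob in the frame of rack below 0 m and value of joint clip between 0.0198 and 0.0417 m)) and x of pot in the frame of rack below -0.035 m), for 0.2 s.
2. the pepper pot stands in the third gap against the back board (((y of ball_knob in the frame of rack above 0 m and y of pot in the frame of rack between -0.0427 and -0.0187 m and x of pot in the frame of rack between -0.013 and 0.01 m) or (y of ball_knob in the frame of rack below 0 m and y of pot in the frame of rack between 0.0187 and 0.0427 m and x of pot in the frame of rack between -0.013 and 0.01 m))), for 0.2 s.
At the end, for the whole second after the job is handed in: Clip within 11 mm of the middle of the third gap from the ball knob; pot at rest and upright in that gap, on the counter, within 9 mm of touching the back board (((y of ball_knob in the frame of rack above 0 m and value of joint clip between -0.0417 and -0.0198 m and y of pot in the frame of rack between -0.0427 and -0.0187 m and x of pot in the frame of rack between -0.013 and 0.01 m) or (y of ball_knob in the frame of rack below 0 m and value of joint clip between 0.0198 and 0.0417 m and y of pot in the frame of rack between 0.0187 and 0.0427 m and x of pot in the frame of rack between -0.013 and 0.01 m)) and angle between pot's own z axis and vertical below 0.1 rad and height (world z) of pot below 0.006 m and linear speed of pot below 0.01 m/s).
It fails at once if the pot is lifted off the counter (height (world z) of pot above 0.015 m).
It fails at once if the pot is tipped (angle between pot's own z axis and vertical above 0.5 rad).
It fails at once if the salt shaker or sauce bottle is pushed away (distance of any of salt, sauce from where it was at the start of the episode above 0.02 m).
It also fails if it takes over 58 s, if anything falls off the work surface, if the arm or the gripper's body presses on something with over 40 N, if the wrist force passes 120 N, or if a joint passes its speed limit or range.

## Working session

There is one attempt and no reset: what is moved stays moved. The work goes in short steps, Python scripts to look and compute and a tool call to move; the robot and the scene stay as the last step left them, time stands still between calls to the robot, and variables do not carry over. Pictures are saved under pics/ and viewed, about 8 in all and at most 12, crops included, and the job is handed in when it is done.

Besides the shell and the picture viewer there is one more tool, called after "Emit:" by a JSON object that holds its "name" and its "arguments". step_arm: Moves the arm, as the interface text tells. Its arguments: {"type":"object","properties":{"increments":{"type":"array","items":{"type":"object","properties":{"tx":{"type":"number"},"ty":{"type":"number"},"tz":{"type":"number"},"ax":{"type":"number"},"ay":{"type":"number"},"az":{"type":"number"},"claw":{"type":"number"}}}},"newtons":{"type":"number"}},"required":["increments"]}

```bash
mkdir -p pics
python3 - <<'E'
from plant import r, optics
import cv2, numpy as np, pickle
s=r.get_state(); print({k:s[k] for k in ('time_s','tcp_pos','eef_rot','contact_force','gripper_width')})
for n in ('scene','top'):
    c=optics.capture(n); pickle.dump(c,open(f'{n}0.pkl','wb')); cv2.imwrite(f'pics/{n}0.png',c['image'])
    print(n,c['fx'],c['cx'],c['cy'],(-c['R'].T@c['t']).round(3),c['R'].round(3).tolist(),(c['depth']>0).mean())
E
```

```text
{'time_s': 0.0, 'tcp_pos': array([ 0.24564767, -0.62823343,  0.24464925]), 'eef_rot': array([ 1.79908414e+02, -7.21780124e-03, -1.58649817e+02]), 'contact_force': array([ 0.4311084 , -0.43926345, -0.18565856]), 'gripper_width': 0.08750444483022837}
scene 489.1033045525777 265.6929107979806 198.57068557703832 [-0.082  0.687  0.463] [[-0.628, -0.778, 0.015], [-0.353, 0.268, -0.896], [0.693, -0.568, -0.443]] 0.9958445231119791
top 493.2469906154802 257.3480975056305 188.57030363534105 [0.436 0.163 1.026] [[0.006, -1.0, -0.008], [-0.994, -0.005, -0.11], [0.11, 0.008, -0.994]] 0.996124267578125
```

View pics/scene0.png

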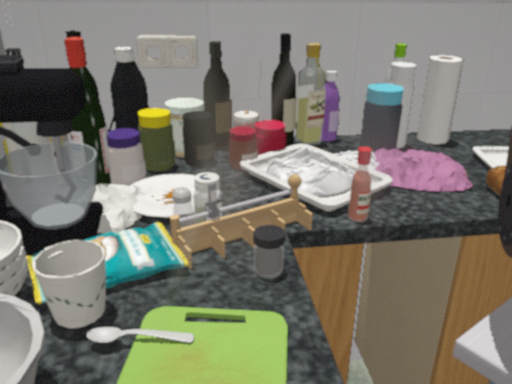

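View pics/top0.png

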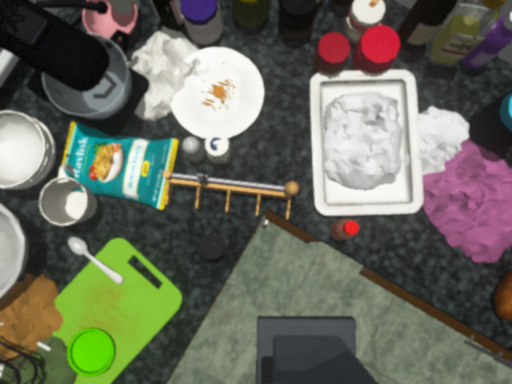

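Scene: the ball knob is at the robot-right end (top px 291,187), the clip near (202,180), the pot lid at (212,247), and salt and spice at (192,147) and (217,150). So rack +y points to image left, the knob is at rack y<0, and the third gap is at rack y=+30.75 mm.

```bash
cat > h.py <<'E'
import numpy as np
def ray(c,u,v,z):
    d=c['R'].T@np.array([(u-c['cx'])/c['fx'],(v-c['cy'])/c['fy'],1]); o=-c['R'].T@c['t']
    return o+d*(z-o[2])/d[2]
def cloud(c):
    D=c['depth']; v,u=np.mgrid[:D.shape[0],:D.shape[1]]
    P=np.stack([(u-c['cx'])/c['fx']*D,(v-c['cy'])/c['fy']*D,D],-1)
    return (P-c['t'])@c['R']
E
python3 - <<'E'
import pickle,cv2,numpy as np
from h import *
c=pickle.load(open('top0.pkl','rb')); P=cloud(c)
cv2.imwrite('pics/crop0.png',cv2.resize(c['image'][125:275,150:310],None,fx=5,fy=5,interpolation=cv2.INTER_CUBIC)[:600])
s=pickle.load(open('scene0.pkl','rb'))
cv2.imwrite('pics/crop1.png',cv2.resize(s['image'][165:285,160:320],None,fx=5,fy=5,interpolation=cv2.INTER_CUBIC))
print('ball',ray(c,291,187,.081))
for n,u,v in (('clip',202,180),('pot',212,247),('salt',217,150),('o',192,147),('sauce',350,228)):
    print(n,P[v-2:v+3,u-2:u+3].reshape(-1,3).mean(0).round(4))
for (u,v) in [(180,179),(190,180),(202,176),(202,180),(202,184),(230,184),(260,187),(291,187)]: print(u,v,P[v,u].round(3))
# pot from depth: points 60-90mm high around
m=(P[...,2]>.06)&(P[...,2]<.09); q=P[230:265,195:232][m[230:265,195:232]]
(x,y),rad=cv2.minEnclosingCircle(q[:,:2].astype(np.float32)); print('potcirc',x,y,rad,len(q),q[:,2].mean())
E
```

```text
ball [0.54369392 0.10578112 0.081     ]
clip [0.5573 0.2784 0.0744]
pot [0.428  0.257  0.0738]
salt [0.6122 0.2479 0.0978]
o [0.6198 0.2973 0.0879]
sauce [0.4635 0.0051 0.1458]
180 179 [0.568 0.333 0.002]
190 180 [0.566 0.312 0.002]
202 176 [0.56  0.274 0.114]
202 180 [0.559 0.28  0.063]
202 184 [0.552 0.281 0.05 ]
230 184 [ 0.559  0.229 -0.003]
260 187 [0.546 0.166 0.059]
291 187 [0.542 0.106 0.092]
potcirc 0.43095794320106506 0.2585796117782593 0.0252534132450819 547 0.07309024120631952
```

View pics/crop0.png

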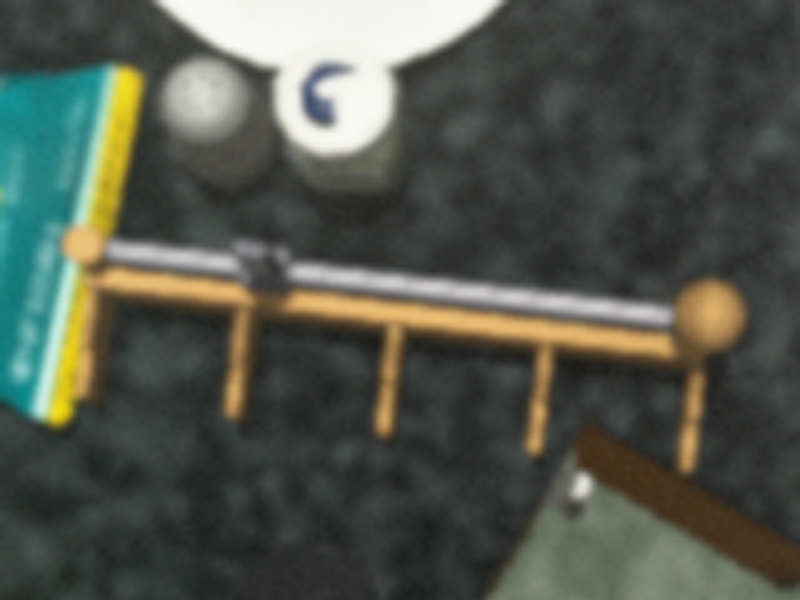

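View pics/crop1.png

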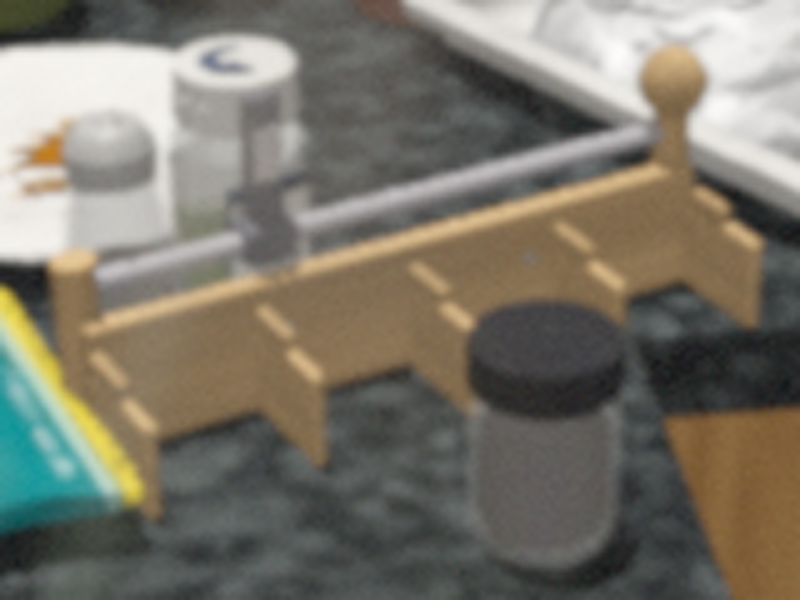

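Clip tab stands by the divider between gaps 3 and 4, and gap 3 is free. Next: rack pose from the ball (crop 711,317) and cap (crop 84,246).

```bash
cat >> h.py <<'E'
import pickle
T=pickle.load(open('top0.pkl','rb'))
px=lambda u,v:(150+(u+.5)/5-.5,125+(v+.5)/5-.5)
B=ray(T,*px(711,317),.081)[:2]; C=ray(T,*px(84,246),.071)[:2]
ey=(C-B)/np.linalg.norm(C-B); ex=np.array([ey[1],-ey[0]]); mid=(B+C)/2; O=mid-34e-3*ex
def w(x,y): return O+ex*x+ey*y
def rk(p): d=np.asarray(p)[:2]-O; return np.array([d@ex,d@ey])
yaw=np.degrees(np.arctan2(ex[1],ex[0]))
E
python3 - <<'E'
from h import *
print('B',B,'C',C,'len',np.linalg.norm(B-C),'O',O,'yaw',yaw)
# check: divider front ends (top z 36) 
for u,v in ((84,398),(234,412),(383,434),(536,450),(688,468)): print('div',rk(ray(T,*px(u,v),.036)))
P=cloud(T); R=np.stack([(P[...,:2]-O)@ex,(P[...,:2]-O)@ey],-1)
m=(P[...,2]>.08)&(abs(R[...,0]-.034)<.02)&(abs(R[...,1]-.06)<.05)
print('tab depth',m.sum(),R[m].mean(0),P[m].mean(0),np.ptp(R[m],axis=0))
print('pot',rk((.431,.2586)),'gap3 centre world',w(-.004,.03075),'line start',w(-.15,.03075))
for n,p in (('spice',(.612,.248)),('salt',(.62,.297)),('sauce',(.4635,.005))): print(n,rk(p))
print('tab @ +y approach',w(.034,.110),'goal tab',w(.034,.03075),'end finger',w(.034,.03075+.028))
E
```

```text
B [0.54176295 0.10424463] C [0.56964915 0.34877197] len 0.24611229094672332 O [0.52192501 0.23036073] yaw -6.505973991549172
div [-0.02312483  0.12178642]
div [-0.0215638   0.06097538]
div [-0.02324733  0.00029108]
div [-0.02234467 -0.06152525]
div [-0.02228796 -0.12288719]
tab depth 49 [0.03378951 0.05077313] [0.56124985 0.2769783  0.10721205] [0.00795219 0.01417224]
pot [-0.09353916  0.01775499] gap3 centre world [0.52143495 0.26136593] line start [0.37637518 0.27790872]
spice [0.08749626 0.02773179]
salt [0.08989271 0.07732268]
sauce [-0.03251385 -0.23052937]
tab @ +y approach [0.5681698 0.3357999] goal tab [0.55919023 0.25706027] end finger [0.56236282 0.28487995]
```

Emit:
{"name": "step_arm", "arguments": {"increments": [{"tx":13.5,"ty":40.8,"az":-1.16,"claw":-1},{"tx":13.5,"ty":40.8,"az":-1.16,"claw":-1},{"tx":13.5,"ty":40.8,"az":-1.16,"claw":-1},{"tx":13.5,"ty":40.8,"az":-1.16,"claw":-1},{"tx":13.5,"ty":40.8,"az":-1.16,"claw":-1},{"tx":13.5,"ty":40.8,"az":-1.16,"claw":-1},{"tx":13.5,"ty":40.8,"az":-1.16,"claw":-1},{"tx":13.5,"ty":40.8,"az":-1.16,"claw":-1},{"tx":13.5,"ty":40.8,"az":-1.16,"claw":-1},{"tx":13.5,"ty":40.8,"az":-1.16,"claw":-1},{"tx":13.5,"ty":40.8,"az":-1.16,"claw":-1},{"tx":13.5,"ty":40.8,"az":-1.16,"claw":-1}]}}

```text
$.increments[0]: bad value
```

Emit:
{"name": "step_arm", "arguments": {"increments": [{"tx":13.5,"ty":40.8,"az":-1.16,"claw":-1},{"tx":13.5,"ty":40.8,"az":-1.16,"claw":-1},{"tx":13.5,"ty":40.8,"az":-1.16,"claw":-1},{"tx":13.5,"ty":40.8,"az":-1.16,"claw":-1},{"tx":13.5,"ty":40.8,"az":-1.16,"claw":-1},{"tx":13.5,"ty":40.8,"az":-1.16,"claw":-1},{"tx":13.5,"ty":40.8,"az":-1.16,"claw":-1},{"tx":13.5,"ty":40.8,"az":-1.16,"claw":-1},{"tx":13.5,"ty":40.8,"az":-1.16,"claw":-1},{"tx":13.5,"ty":40.8,"az":-1.16,"claw":-1},{"tx":13.5,"ty":40.8,"az":-1.16,"claw":-1},{"tx":13.5,"ty":40.8,"az":-1.16,"claw":-1}]}}

```text
$.increments[0]: bad value
```

Emit:
{"name": "step_arm", "arguments": {"increments": [{"tx":13.5,"ty":40.8,"tz":0,"ax":0,"ay":0,"az":-1.16,"claw":-1}]}}

```text
time_s: 0.2
tcp_pos: [0.2583, -0.5897, 0.2435]
eef_rot: [179.9, -0.1, -160.0]
contact_force: [0.8, 1.5, 0.0]
gripper_width: 0.0839
```

Emit:
{"name": "step_arm", "arguments": {"increments": [{"tx":13.5,"ty":40.8,"tz":0,"ax":0,"ay":0,"az":-1.16,"claw":-1},{"tx":13.5,"ty":40.8,"tz":0,"ax":0,"ay":0,"az":-1.16,"claw":-1},{"tx":13.5,"ty":40.8,"tz":0,"ax":0,"ay":0,"az":-1.16,"claw":-1},{"tx":13.5,"ty":40.8,"tz":0,"ax":0,"ay":0,"az":-1.16,"claw":-1},{"tx":13.5,"ty":40.8,"tz":0,"ax":0,"ay":0,"az":-1.16,"claw":-1},{"tx":13.5,"ty":40.8,"tz":0,"ax":0,"ay":0,"az":-1.16,"claw":-1},{"tx":13.5,"ty":40.8,"tz":0,"ax":0,"ay":0,"az":-1.16,"claw":-1},{"tx":13.5,"ty":40.8,"tz":0,"ax":0,"ay":0,"az":-1.16,"claw":-1},{"tx":13.5,"ty":40.8,"tz":0,"ax":0,"ay":0,"az":-1.16,"claw":-1},{"tx":13.5,"ty":40.8,"tz":0,"ax":0,"ay":0,"az":-1.16,"claw":-1},{"tx":13.5,"ty":40.8,"tz":0,"ax":0,"ay":0,"az":-1.16,"claw":-1},{"tx":13.5,"ty":40.8,"tz":0,"ax":0,"ay":0,"az":-1.16,"claw":-1}]}}

```text
time_s: 1.4
tcp_pos: [0.4213, -0.0965, 0.2456]
eef_rot: [180.0, 0.0, -173.8]
contact_force: [1.7, 0.9, -0.6]
gripper_width: 0.0003
```

Emit:
{"name": "step_arm", "arguments": {"increments": [{"tx":13.5,"ty":40.8,"tz":0,"ax":0,"ay":0,"az":-1.16,"claw":-1},{"tx":13.5,"ty":40.8,"tz":0,"ax":0,"ay":0,"az":-1.16,"claw":-1},{"tx":13.5,"ty":40.8,"tz":0,"ax":0,"ay":0,"az":-1.16,"claw":-1},{"tx":13.5,"ty":40.8,"tz":0,"ax":0,"ay":0,"az":-1.16,"claw":-1},{"tx":13.5,"ty":40.8,"tz":0,"ax":0,"ay":0,"az":-1.16,"claw":-1},{"tx":13.5,"ty":40.8,"tz":0,"ax":0,"ay":0,"az":-1.16,"claw":-1},{"tx":13.5,"ty":40.8,"tz":0,"ax":0,"ay":0,"az":-1.16,"claw":-1},{"tx":13.5,"ty":40.8,"tz":0,"ax":0,"ay":0,"az":-1.16,"claw":-1},{"tx":13.5,"ty":40.8,"tz":0,"ax":0,"ay":0,"az":-1.16,"claw":-1},{"tx":13.5,"ty":40.8,"tz":0,"ax":0,"ay":0,"az":-1.16,"claw":-1},{"tx":13.5,"ty":40.8,"tz":0,"ax":0,"ay":0,"az":-1.16,"claw":-1},{"tx":0,"ty":0,"tz":0,"ax":0,"ay":0,"az":0,"claw":-1}]}}

```text
time_s: 2.6
tcp_pos: [0.5705, 0.3547, 0.2432]
eef_rot: [-179.9, -0.1, 173.6]
contact_force: [-1.6, -0.9, -0.6]
gripper_width: 0.0003
```

Emit:
{"name": "step_arm", "arguments": {"increments": [{"tx":0,"ty":0,"tz":-30,"ax":0,"ay":0,"az":0,"claw":-1},{"tx":0,"ty":0,"tz":-30,"ax":0,"ay":0,"az":0,"claw":-1},{"tx":0,"ty":0,"tz":-30,"ax":0,"ay":0,"az":0,"claw":-1},{"tx":0,"ty":0,"tz":-20,"ax":0,"ay":0,"az":0,"claw":-1},{"tx":0,"ty":0,"tz":-10,"ax":0,"ay":0,"az":0,"claw":-1},{"tx":0,"ty":0,"tz":0,"ax":0,"ay":0,"az":0,"claw":-1}]}}

```text
time_s: 3.2
tcp_pos: [0.5692, 0.3497, 0.124]
eef_rot: [-179.9, -0.1, 173.5]
contact_force: [0.4, -0.2, 0.6]
gripper_width: 0.0006
```

Run:
```python
from plant import r,optics
from h import *
import cv2
s=r.get_state();print(s['tcp_pos'],rk(s['tcp_pos']),s['contact_force'])
c=optics.capture('scene');cv2.imwrite('pics/s1.png',cv2.resize(c['image'][60:300,120:400],None,fx=2.5,fy=2.5))
```

```text
[0.56917784 0.34974895 0.12404069] [0.03342103 0.12397344] [ 0.38090849 -0.16646834  0.62665506]
```

View pics/s1.png

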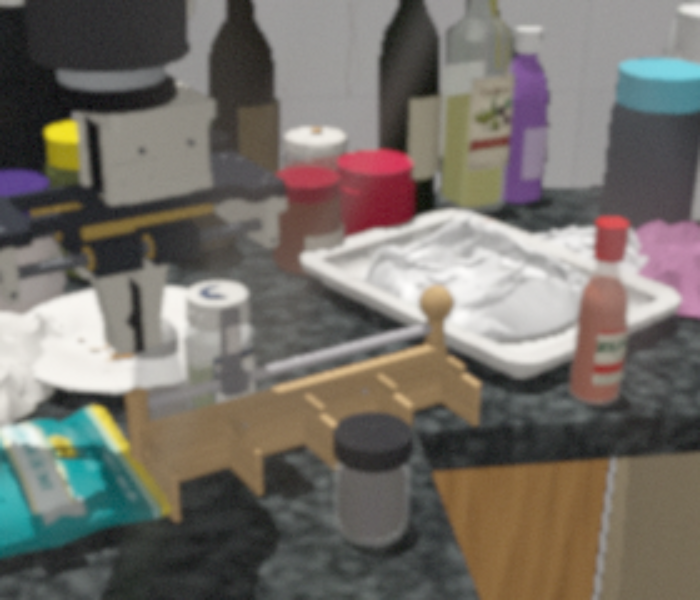

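The closed fingertips are just beyond the clip and above salt and spice, with all clear. Now lower 4 mm and advance along −rack y.

Emit:
{"name": "step_arm", "arguments": {"increments": [{"tx":-1.1,"ty":-9.9,"tz":-4,"ax":0,"ay":0,"az":0,"claw":-1},{"tx":-1.1,"ty":-9.9,"tz":0,"ax":0,"ay":0,"az":0,"claw":-1},{"tx":-1.1,"ty":-9.9,"tz":0,"ax":0,"ay":0,"az":0,"claw":-1},{"tx":-1.1,"ty":-9.9,"tz":0,"ax":0,"ay":0,"az":0,"claw":-1},{"tx":-0.5,"ty":-5,"tz":0,"ax":0,"ay":0,"az":0,"claw":-1},{"tx":0,"ty":0,"tz":0,"ax":0,"ay":0,"az":0,"claw":-1}]}}

```text
time_s: 3.85
tcp_pos: [0.565, 0.3051, 0.122]
eef_rot: [180.0, 0.0, 173.5]
contact_force: [-0.4, 0.1, -0.7]
gripper_width: 0.0005
```

Emit:
{"name": "step_arm", "arguments": {"increments": [{"tx":-0.5,"ty":-4,"tz":0,"ax":0,"ay":0,"az":0,"claw":-1},{"tx":0,"ty":0,"tz":0,"ax":0,"ay":0,"az":0,"claw":-1}]}}

```text
time_s: 4.05
tcp_pos: [0.5644, 0.3019, 0.1216]
eef_rot: [180.0, 0.0, 173.5]
contact_force: [0.1, 0.3, 0.1]
gripper_width: 0.0009
```

```bash
cat > look.py <<'E'
import sys,cv2
from plant import r,optics
from h import *
n=sys.argv[1]; x0,x1,y0,y1=map(int,sys.argv[3:7])
s=r.get_state();print(s['tcp_pos'],'rack',rk(s['tcp_pos']),s['contact_force'],s['time_s'])
c=optics.capture(sys.argv[2]);pickle.dump(c,open(n+'.pkl','wb'))
cv2.imwrite(f'pics/{n}.png',cv2.resize(c['image'][y0:y1,x0:x1],None,fx=4,fy=4,interpolation=cv2.INTER_CUBIC))
E
python3 look.py s2 scene 140 330 100 250
```

```text
[0.56444568 0.30186715 0.12160238] rack [0.03414467 0.0758638 ] [0.14018024 0.2809593  0.13683115] 4.05
```

View pics/s2.png

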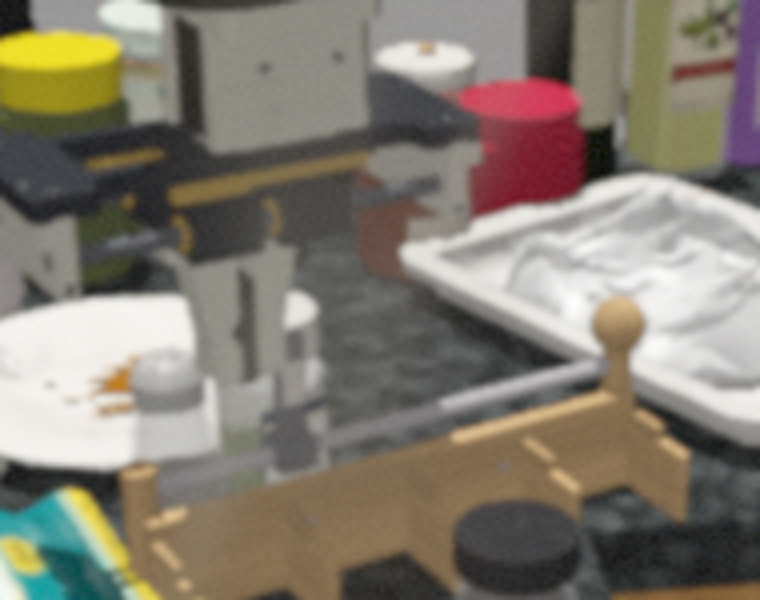

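The fingertip (edge x≈275) is almost touching the tab (x≈278). Push about 20 mm.

Emit:
{"name": "step_arm", "arguments": {"increments": [{"tx":-0.5,"ty":-4,"tz":0,"ax":0,"ay":0,"az":0,"claw":-1},{"tx":-0.5,"ty":-4,"tz":0,"ax":0,"ay":0,"az":0,"claw":-1},{"tx":-0.5,"ty":-4,"tz":0,"ax":0,"ay":0,"az":0,"claw":-1},{"tx":-0.4,"ty":-4,"tz":0,"ax":0,"ay":0,"az":0,"claw":-1},{"tx":-0.3,"ty":-2,"tz":0,"ax":0,"ay":0,"az":0,"claw":-1},{"tx":0,"ty":0,"tz":0,"ax":0,"ay":0,"az":0,"claw":-1}]}}

```text
time_s: 4.7
tcp_pos: [0.5621, 0.2835, 0.1216]
eef_rot: [-180.0, -0.0, 173.5]
contact_force: [0.3, 0.3, -0.0]
gripper_width: 0.0004
```

```bash
python3 look.py s3 scene 140 330 100 250
python3 - <<'E'
from h import *
for n in ('scene0','s3'):
    c=pickle.load(open(n+'.pkl','rb')); P=cloud(c); R=np.stack([(P[...,:2]-O)@ex,(P[...,:2]-O)@ey],-1)
    m=(P[...,2]>.053)&(P[...,2]<.068)&(abs(R[...,0]-.030)<.012)&(abs(R[...,1]-.045)<.05)&(c['image'].max(-1)<125)
    print(n,m.sum(),np.percentile(R[m][:,1],[5,25,50,75,95]).round(4))
    m=(P[...,2]>.072)&(P[...,2]<.112)&(abs(R[...,0]-.032)<.01)&(abs(R[...,1]-.035)<.05)
    print(m.sum(),np.percentile(R[m][:,1],[2,5,25,50,75,95]).round(4))
E
```

```text
[0.56206575 0.28346827 0.12155195] rack [0.03386479 0.05731375] [ 0.30084599  0.34184352 -0.02964649] 4.7
scene0 89 [0.0173 0.0478 0.0533 0.0584 0.0624]
168 [0.0472 0.0479 0.0508 0.0546 0.0586 0.0597]
s3 130 [0.0038 0.0264 0.0349 0.0422 0.046 ]
226 [0.0279 0.0287 0.0333 0.0389 0.0547 0.0726]
```

View pics/s3.png

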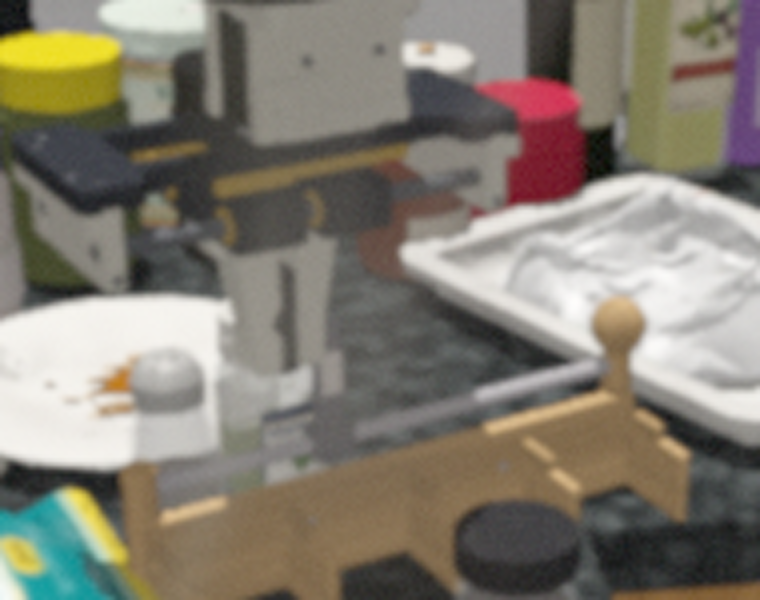

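The tab moved about 19 mm, to ~0.033–0.035. Push 3 mm more, back off, rise, then check from the top.

Emit:
{"name": "step_arm", "arguments": {"increments": [{"tx":-0.3,"ty":-3,"tz":0,"ax":0,"ay":0,"az":0,"claw":-1},{"tx":0,"ty":0,"tz":0,"ax":0,"ay":0,"az":0,"claw":-1},{"tx":0,"ty":0,"tz":0,"ax":0,"ay":0,"az":0,"claw":-1},{"tx":0.6,"ty":5,"tz":0,"ax":0,"ay":0,"az":0,"claw":-1},{"tx":0.6,"ty":5,"tz":0,"ax":0,"ay":0,"az":0,"claw":-1},{"tx":0,"ty":0,"tz":30,"ax":0,"ay":0,"az":0,"claw":-1},{"tx":0,"ty":0,"tz":40,"ax":0,"ay":0,"az":0,"claw":-1},{"tx":-30,"ty":0,"tz":30,"ax":0,"ay":0,"az":0,"claw":-0.545},{"tx":-40,"ty":0,"tz":0,"ax":0,"ay":0,"az":0,"claw":-0.545},{"tx":-40,"ty":0,"tz":0,"ax":0,"ay":0,"az":0,"claw":-0.545},{"tx":-40,"ty":0,"tz":0,"ax":0,"ay":0,"az":0,"claw":-0.545},{"tx":0,"ty":0,"tz":0,"ax":0,"ay":0,"az":0,"claw":-0.545}]}}

```text
time_s: 5.95
tcp_pos: [0.4097, 0.2908, 0.2222]
eef_rot: [179.9, -0.0, 173.6]
contact_force: [1.0, 0.5, 0.1]
gripper_width: 0.0199
```

```bash
python3 look.py t1 top 150 300 120 270
cat > clip.py <<'E'
import sys
from h import *
c=pickle.load(open(sys.argv[1]+'.pkl','rb')); P=cloud(c); R=np.stack([(P[...,:2]-O)@ex,(P[...,:2]-O)@ey],-1)
m=(P[...,2]>.08)&(P[...,2]<.12)&(abs(R[...,0]-.034)<.015)&(abs(R[...,1]-.04)<.05); q=R[m]
print('clip',m.sum(),q.mean(0),np.ptp(q,axis=0))
m=(P[...,2]>.062)&(P[...,2]<.085)&(R[...,0]<.01)&(R[...,0]>-.125)&(abs(R[...,1]-.025)<.045); q=R[m]
import cv2
if len(q): print('pot',len(q),cv2.minEnclosingCircle(q.astype(np.float32)),q.mean(0))
E
python3 clip.py t1; python3 clip.py top0
```

```text
[0.40971156 0.29080183 0.22224235] rack [-0.11833919  0.04733731] [0.95299047 0.54809482 0.07997281] 5.95
clip 48 [0.03356864 0.02967312] [0.00828531 0.01265155]
pot 164 ((-0.08110280334949493, 0.016842179000377655), 0.02076908014714718) [-0.07909549  0.01435951]
clip 49 [0.03378951 0.05077313] [0.00795219 0.01417224]
pot 546 ((-0.09357865899801254, 0.017729992046952248), 0.02525339089334011) [-0.09363647  0.01730205]
```

View pics/t1.png

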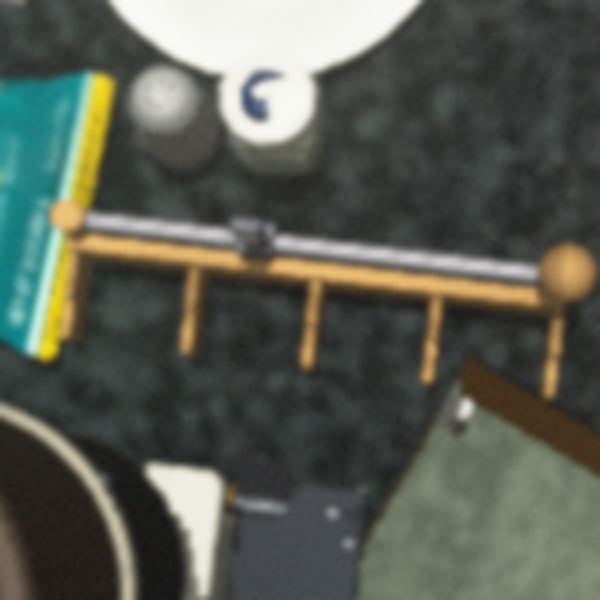

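Clip measured at rack y≈0.030. Now move behind the pot, tilt so that the tips lead low (8° about −rack y), and descend.

Emit:
{"name": "step_arm", "arguments": {"increments": [{"tx":-25,"ty":-12,"tz":0,"ax":-0.45,"ay":-4,"az":0,"claw":-0.545},{"tx":-25,"ty":-12,"tz":0,"ax":-0.45,"ay":-4,"az":0,"claw":-0.545},{"tx":0,"ty":0,"tz":-30,"ax":0,"ay":0,"az":0,"claw":-0.545},{"tx":0,"ty":0,"tz":-30,"ax":0,"ay":0,"az":0,"claw":-0.545},{"tx":0,"ty":0,"tz":-30,"ax":0,"ay":0,"az":0,"claw":-0.545},{"tx":0,"ty":0,"tz":-30,"ax":0,"ay":0,"az":0,"claw":-0.545},{"tx":0,"ty":0,"tz":-30,"ax":0,"ay":0,"az":0,"claw":-0.545},{"tx":0,"ty":0,"tz":-20,"ax":0,"ay":0,"az":0,"claw":-0.545},{"tx":0,"ty":0,"tz":-10,"ax":0,"ay":0,"az":0,"claw":-0.545},{"tx":0,"ty":0,"tz":0,"ax":0,"ay":0,"az":0,"claw":-0.545},{"tx":0,"ty":0,"tz":0,"ax":0,"ay":0,"az":0,"claw":-0.545}]}}

```text
time_s: 7.1
tcp_pos: [0.3717, 0.2646, 0.0462]
eef_rot: [179.8, 6.7, 174.0]
contact_force: [0.2, 0.3, 0.1]
gripper_width: 0.0198
```

```bash
python3 look.py s4 scene 140 340 150 300
```

```text
[0.37168612 0.26462446 0.04616848] rack [-0.15315367  0.01701999] [0.20236941 0.26821431 0.08055947] 7.1
```

View pics/s4.png

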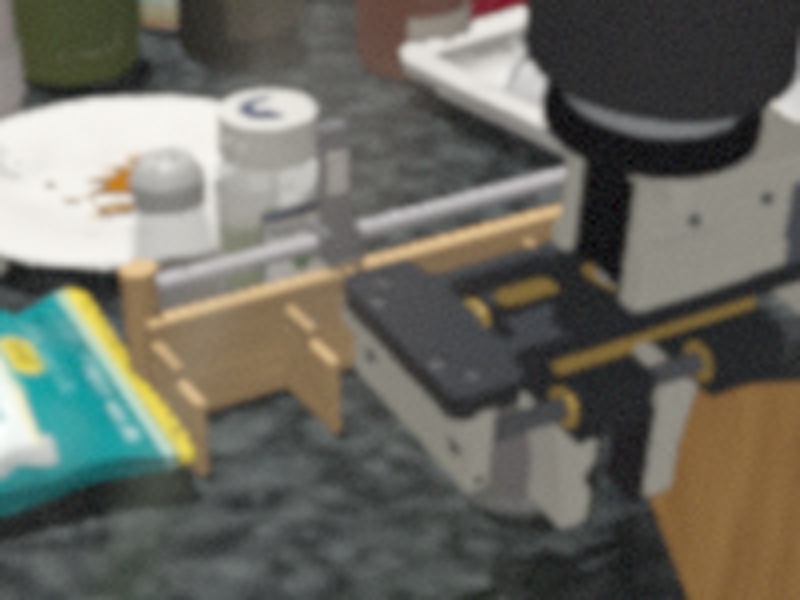

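The fingers straddle the line behind the pot with nothing touched. Go straight to contact, then diagonally to the gap line.

Emit:
{"name": "step_arm", "arguments": {"increments": [{"tx":6,"ty":-0.7,"tz":0,"ax":0,"ay":0,"az":0,"claw":-0.545},{"tx":6,"ty":-0.7,"tz":0,"ax":0,"ay":0,"az":0,"claw":-0.545},{"tx":4,"ty":-0.4,"tz":0,"ax":0,"ay":0,"az":0,"claw":-0.545},{"tx":4,"ty":-0.4,"tz":0,"ax":0,"ay":0,"az":0,"claw":-0.545},{"tx":3,"ty":-0.3,"tz":0,"ax":0,"ay":0,"az":0,"claw":-0.545},{"tx":0,"ty":0,"tz":0,"ax":0,"ay":0,"az":0,"claw":-0.545}]}}

```text
time_s: 7.75
tcp_pos: [0.3946, 0.2616, 0.0457]
eef_rot: [179.8, 6.7, 174.0]
contact_force: [-0.2, 0.2, 0.5]
gripper_width: 0.0197
```

Emit:
{"name": "step_arm", "arguments": {"increments": [{"tx":4.1,"ty":0.7,"tz":0,"ax":0,"ay":0,"az":0,"claw":-0.545},{"tx":4.1,"ty":0.7,"tz":0,"ax":0,"ay":0,"az":0,"claw":-0.545},{"tx":4.1,"ty":0.7,"tz":0,"ax":0,"ay":0,"az":0,"claw":-0.545},{"tx":4.1,"ty":0.7,"tz":0,"ax":0,"ay":0,"az":0,"claw":-0.545},{"tx":4.1,"ty":0.7,"tz":0,"ax":0,"ay":0,"az":0,"claw":-0.545},{"tx":4.1,"ty":0.7,"tz":0,"ax":0,"ay":0,"az":0,"claw":-0.545},{"tx":0,"ty":0,"tz":0,"ax":0,"ay":0,"az":0,"claw":-0.545}]}}

```text
time_s: 8.45
tcp_pos: [0.4193, 0.266, 0.0457]
eef_rot: [179.8, 6.7, 174.0]
contact_force: [-0.7, -0.6, 0.7]
gripper_width: 0.02
```

```bash
python3 look.py s5 scene 140 340 150 300
```

```text
[0.41934503 0.26601728 0.04568442] rack [-0.1059595   0.02380391] [-0.72529485 -0.62702661  0.73186781] 8.45
```

View pics/s5.png

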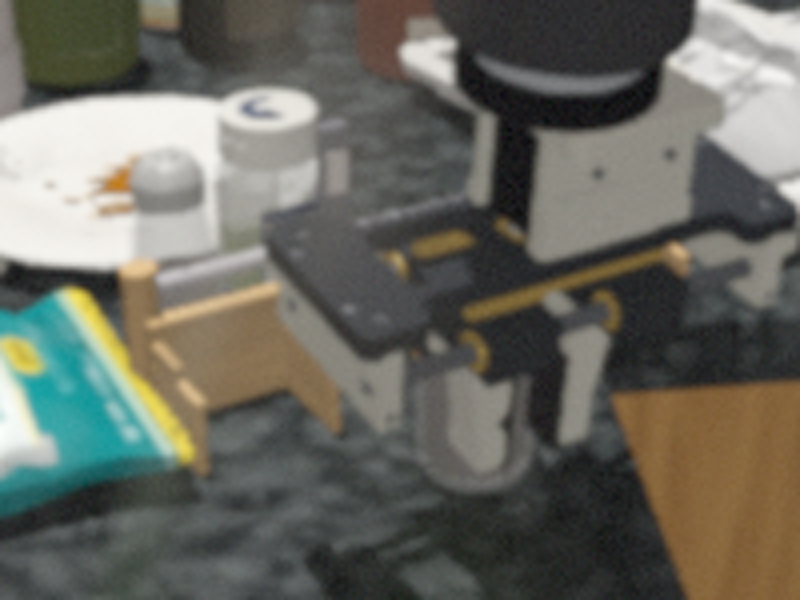

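```bash
cat > pot.py <<'E'
import sys
from h import *
from scipy.optimize import least_squares
c=pickle.load(open(sys.argv[1]+'.pkl','rb')); P=cloud(c); R=np.stack([(P[...,:2]-O)@ex,(P[...,:2]-O)@ey],-1)
x0=float(sys.argv[2]); y0=float(sys.argv[3])
d=np.hypot(R[...,0]-x0,R[...,1]-y0)
for lo,hi in ((.008,.022),(.02,.045)):
    m=(P[...,2]>lo)&(P[...,2]<hi)&(d<.034)&(d>.015); q=R[m]
    f=least_squares(lambda p:np.hypot(*(q-p).T)-.025,[x0,y0],loss='soft_l1',f_scale=.002)
    print(len(q),f.x.round(4),np.abs(f.fun).mean().round(4))
E
python3 pot.py scene0 -.0935 .0177; python3 pot.py s5 -.073 .024
```

```text
222 [-0.0924  0.0177] 0.0007
402 [-0.0922  0.0178] 0.0007
151 [-0.0711  0.0235] 0.0007
190 [-0.0725  0.023 ] 0.0018
```

The fit puts the pot at rack (−0.072, 0.0235), centred in the fingers. Continue diagonally to the gap line, then straight.

Emit:
{"name": "step_arm", "arguments": {"increments": [{"tx":4.1,"ty":0.8,"tz":0,"ax":0,"ay":0,"az":0,"claw":-0.545},{"tx":4.1,"ty":0.8,"tz":0,"ax":0,"ay":0,"az":0,"claw":-0.545},{"tx":4.1,"ty":0.8,"tz":0,"ax":0,"ay":0,"az":0,"claw":-0.545},{"tx":4.1,"ty":0.8,"tz":0,"ax":0,"ay":0,"az":0,"claw":-0.545},{"tx":4.1,"ty":0.8,"tz":0,"ax":0,"ay":0,"az":0,"claw":-0.545},{"tx":4.1,"ty":0.8,"tz":0,"ax":0,"ay":0,"az":0,"claw":-0.545},{"tx":0,"ty":0,"tz":0,"ax":0,"ay":0,"az":0,"claw":-0.545}]}}

```text
time_s: 9.2
tcp_pos: [0.444, 0.2709, 0.0457]
eef_rot: [179.8, 6.7, 174.0]
contact_force: [0.2, -0.9, 0.2]
gripper_width: 0.0199
```

```bash
python3 look.py s6 scene 140 340 150 300; python3 pot.py s6 -.048 .030
```

```text
[0.44397245 0.27085313 0.04571186] rack [-0.08203861  0.03139908] [ 0.22500455 -0.88776779  0.2424379 ] 9.2
157 [-0.0471  0.0311] 0.0007
181 [-0.0482  0.0309] 0.0014
```

Emit:
{"name": "step_arm", "arguments": {"increments": [{"tx":4,"ty":-0.5,"tz":0,"ax":0,"ay":0,"az":0,"claw":-0.545},{"tx":4,"ty":-0.5,"tz":0,"ax":0,"ay":0,"az":0,"claw":-0.545},{"tx":4,"ty":-0.5,"tz":0,"ax":0,"ay":0,"az":0,"claw":-0.545},{"tx":4,"ty":-0.5,"tz":0,"ax":0,"ay":0,"az":0,"claw":-0.545},{"tx":4,"ty":-0.5,"tz":0,"ax":0,"ay":0,"az":0,"claw":-0.545},{"tx":4,"ty":-0.4,"tz":0,"ax":0,"ay":0,"az":0,"claw":-0.545},{"tx":4,"ty":-0.4,"tz":0,"ax":0,"ay":0,"az":0,"claw":-0.545},{"tx":4,"ty":-0.4,"tz":0,"ax":0,"ay":0,"az":0,"claw":-0.545},{"tx":3,"ty":-0.3,"tz":0,"ax":0,"ay":0,"az":0,"claw":-0.545},{"tx":2,"ty":-0.2,"tz":0,"ax":0,"ay":0,"az":0,"claw":-0.545},{"tx":0,"ty":0,"tz":0,"ax":0,"ay":0,"az":0,"claw":-0.545}]}}

```text
time_s: 10.35
tcp_pos: [0.4807, 0.2664, 0.0457]
eef_rot: [179.8, 6.7, 174.0]
contact_force: [-0.2, -0.1, -0.0]
gripper_width: 0.0196
```

```bash
python3 look.py s7 scene 140 340 150 300; python3 pot.py s7 -.011 .031
```

```text
[0.48066971 0.26640312 0.04569184] rack [-0.04507346  0.03113577] [-0.23998402 -0.11667996 -0.00550854] 10.35
147 [-0.0103  0.0324] 0.0018
216 [-0.0113  0.0325] 0.0027
```

Pot at about −0.0105; creep 5 mm more, watching force.

Emit:
{"name": "step_arm", "arguments": {"increments": [{"tx":2,"ty":-0.2,"tz":0,"ax":0,"ay":0,"az":0,"claw":-0.545},{"tx":2,"ty":-0.2,"tz":0,"ax":0,"ay":0,"az":0,"claw":-0.545},{"tx":1,"ty":-0.1,"tz":0,"ax":0,"ay":0,"az":0,"claw":-0.545},{"tx":0,"ty":0,"tz":0,"ax":0,"ay":0,"az":0,"claw":-0.545}]}}

```text
time_s: 10.8
tcp_pos: [0.4855, 0.2659, 0.0457]
eef_rot: [179.8, 6.7, 174.0]
contact_force: [-0.7, -1.1, -0.9]
gripper_width: 0.0203
```

Emit:
{"name": "step_arm", "arguments": {"increments": [{"tx":1,"ty":-0.1,"tz":0,"ax":0,"ay":0,"az":0,"claw":-0.545},{"tx":0,"ty":0,"tz":0,"ax":0,"ay":0,"az":0,"claw":-0.545}]}}

```text
time_s: 11.0
tcp_pos: [0.4865, 0.2658, 0.0457]
eef_rot: [179.8, 6.7, 174.0]
contact_force: [-1.1, -0.7, -0.1]
gripper_width: 0.02
```

```bash
python3 look.py s8 scene 140 340 150 300; python3 pot.py s8 -.006 .031
```

```text
[0.48645053 0.26577364 0.04571224] rack [-0.03925855  0.03116536] [-1.12064687 -0.73696958 -0.12759948] 11.0
147 [-0.0047  0.0325] 0.0018
215 [-0.005   0.0326] 0.003
```

Emit:
{"name": "step_arm", "arguments": {"increments": [{"tx":1,"ty":-0.1,"tz":0,"ax":0,"ay":0,"az":0,"claw":-0.545},{"tx":0,"ty":0,"tz":0,"ax":0,"ay":0,"az":0,"claw":-0.545},{"tx":0,"ty":0,"tz":0,"ax":0,"ay":0,"az":0,"claw":-0.545}]}}

```text
time_s: 11.35
tcp_pos: [0.4874, 0.2657, 0.0457]
eef_rot: [179.8, 6.7, 174.0]
contact_force: [-0.5, -0.3, 0.3]
gripper_width: 0.02
```

Emit:
{"name": "step_arm", "arguments": {"increments": [{"tx":-3,"ty":0.3,"tz":0,"ax":0,"ay":0,"az":0,"claw":-0.545},{"tx":-8,"ty":0.9,"tz":0,"ax":0,"ay":0,"az":0,"claw":-0.545},{"tx":-20,"ty":2.2,"tz":0,"ax":0,"ay":0,"az":0,"claw":-0.545},{"tx":-30,"ty":3.3,"tz":0,"ax":0,"ay":0,"az":0,"claw":-0.545},{"tx":-30,"ty":3.3,"tz":10,"ax":0,"ay":0,"az":0,"claw":-0.545},{"tx":0,"ty":0,"tz":40,"ax":0,"ay":0,"az":0,"claw":-0.545},{"tx":0,"ty":-40,"tz":40,"ax":0,"ay":0,"az":0,"claw":-0.545},{"tx":0,"ty":-40,"tz":40,"ax":0,"ay":0,"az":0,"claw":-0.545},{"tx":0,"ty":-40,"tz":0,"ax":0,"ay":0,"az":0,"claw":-0.545},{"tx":0,"ty":0,"tz":0,"ax":0,"ay":0,"az":0,"claw":-0.545}]}}

```text
time_s: 12.35
tcp_pos: [0.395, 0.1618, 0.1672]
eef_rot: [179.7, 6.7, 173.9]
contact_force: [-0.1, 1.0, -0.0]
gripper_width: 0.02
```

```bash
python3 look.py s9 scene 140 340 140 290; python3 pot.py s9 -.004 .031; python3 look.py t9 top 150 300 120 270; python3 clip.py t9
python3 - <<'E'
from h import *
for n in ('top0','t9'):
    c=pickle.load(open(n+'.pkl','rb')); P=cloud(c)
    for x,y,z in ((.62,.297,.08),(.4635,.005,.13)):
        m=(np.hypot(P[...,0]-x,P[...,1]-y)<.03)&(P[...,2]>z)&(P[...,2]<z+.03); print(n,m.sum(),P[m].mean(0).round(4))
E
```

```text
[0.39504698 0.16177906 0.16718085] rack [-0.11829016 -0.08251614] [-0.06069132  0.98286684 -0.02392666] 12.35
216 [-0.0042  0.0303] 0.0021
473 [-0.0036  0.0316] 0.0023
[0.39574014 0.16331398 0.16704415] rack [-0.11777539 -0.08091258] [ 0.12955003  0.20426481 -0.23381782] 12.4
clip 48 [0.03352979 0.02963566] [0.00805834 0.01254444]
pot 466 ((-0.005557251162827015, 0.03106725588440895), 0.02516341581940651) [-0.00872903  0.03062711]
top0 215 [0.6252 0.2979 0.0871]
top0 166 [0.4646 0.0033 0.145 ]
t9 218 [0.6254 0.298  0.0864]
t9 168 [0.4647 0.0034 0.1449]
```

View pics/s9.png

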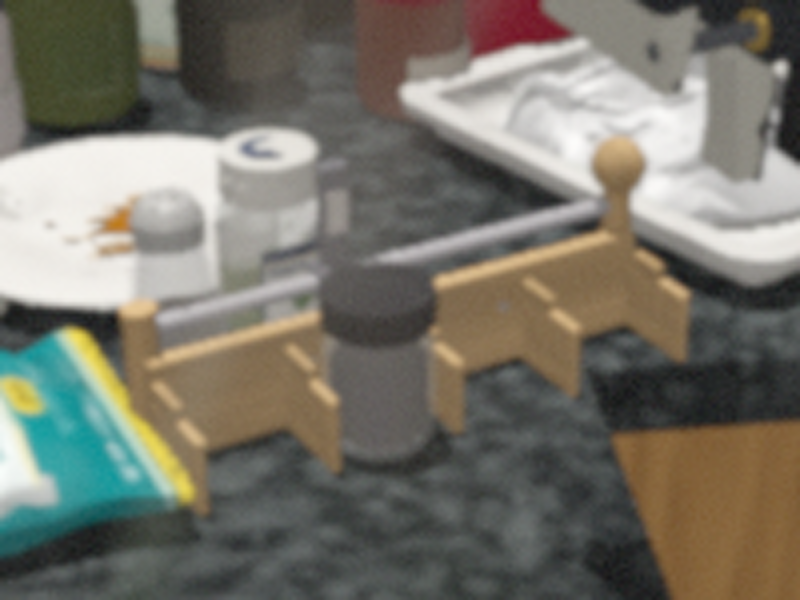

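The pot stands upright in the third gap from the ball, against the board. The clip is behind it over the same gap, and the bystanders have not moved.

```bash
python3 -c "
from plant import r
print(r.close_job())"
```

```text
the job is handed in; nothing more can be done
None
```

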